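# Wedge a microscope's stage plate fast on the clamping board

### The job

The microscope's black stage plate lies loose on the wooden clamping board and must be locked fast so that it can be worked on. Lay the wooden wedge flat on the board, thin end first, in the tapering slot between the plate and the slanted fence, and tap it home on its thick end with the mallet, in two or more separate blows, until it is stuck tight and the plate is squeezed hard and square against the cork-faced fence. Then lay the mallet flat on the desk, off the board, and leave the slide box, objective and eyepiece where they are.

Things in the scene. Friction and masses are not known exactly. Their poses are not given: they have to be found in the camera images.
- board: Wooden clamping board, fixed on the desk: base 238 (x) by 200 (y) by 18 mm thick; origin at the centre of its underside, z up. On it stand bars 16 mm high (tops 34 mm above the desk): straight cork-faced fence along its +x side, stop bar at its -y end, slanted fence along its -x side. The wedge's slot lies between plate and slanted fence, open at its +y end.
- slot (a point): Where wedge_mid comes to lie when the wedge is just snug with the plate home on the cork: x -53, y +30, z +35 mm in the board's frame; board's axes. The wedge is driven along -y and locks 5 to 16 mm further in. Here the slot is 25.4 mm wide; it narrows 1 mm in 8 towards -y. The slanted fence runs from 126 mm on the -y side of this point to 50 mm on the +y side, and is 30 mm thick.
- cork_face (a point): Middle of the cork strip's face, which looks to the board's -x; x +90, y -10, z +26 mm in the board's frame; board's axes. The strip is 4 mm thick, 180 mm long (y), and yields about 1 mm for every 20 N. The stop bar's face lies 65 mm to -y of this point and keeps clear of the slot.
- plate: Loose black metal stage plate, 130 (x) by 140 (y) by 16 mm thick, about 0.8 kg, lying on the board's base between the fences (top 34 mm above the desk); origin at the centre of its underside. It starts 1 to 4 mm short of the cork and of the stop bar. Home against the cork its origin is at x = +25 mm in the board's frame and its edge along the slot at x = -40 mm.
- wedge_mid (a point): Loose hardwood wedge lying on the desk, 150 mm long (y), 34 mm high, 0.1 kg. Its +x side is straight and goes against the plate; its -x side slopes 1 in 8 to suit the slanted fence. 16 mm thick at its thin end (-y), 35 mm at its thick end (+y). The point is mid-length (25.4 mm thick there), half-way up, 12.7 mm in from the straight side. z up. In the slot its axes agree with the board's.
- mallet_grip (a point): Point in the middle of the mallet's handle's section, 65 mm from the head's centre. The wooden mallet (0.28 kg) lies flat on the desk: straight handle 22 mm wide (y), 26 mm high (z), runs 120 mm from the head towards -x. The point is 23 mm above the head's underside; z up.
- mallet_head (a point): Centre of the mallet's head, 60 (x) by 100 (y) by 46 mm high; same axes as mallet_grip. Its two flat striking faces look to +y and -y, 50 mm from this point.
- slide_box: Bystander: closed grey slide box, 100 by 85 by 34 mm, lying on the desk; origin at the centre of its underside. To be left alone.
- objective: Bystander: steel microscope objective standing on the desk, 42 mm in diameter, 64 mm tall; origin at its underside. To be left alone.
- eyepiece: Bystander: black eyepiece standing on the desk, 41 mm in diameter, 66 mm tall; origin at its underside. To be left alone.
Mind the look-alikes: they are no part of the job. What is shaped like the part that bears mallet_grip but orange or purple is not meant.

How it is judged:
By the outcome, as a careful person would: the job done as asked, in the order asked, and still so for the second after the job is handed in, with the robot touching nothing.
It also fails if it takes over 72 s, if anything falls off the work surface, if the arm or the gripper's body presses on something with over 40 N, if the wrist force passes 120 N, or if a joint passes its speed limit or range.

### The arm

A 6-joint arm with a two-finger parallel gripper is mounted at the origin on the work surface. World frame = base frame: x ahead of the robot, y to its left, z up, the work surface at z = 0. Lengths are in m, angles in rad, forces in N, time in s.
With the tool pointing down it reaches from about 0.375 to 0.975 m from the base axis. Payload 3.8 kg.
Tool frame: the origin (TCP) lies at the very end of the fingers, on their centre line; the grasp point (between the pads) lies 19 mm behind it; z points along the fingers, x is the direction in which the jaws open and shut, and the axes are right-handed (so a half turn about z gives the same grasp; the last joint's range is limited). The gripper opens to 88 mm and grips with 3 to 60 N. Pads are 18 mm wide; open, the fingers measure 123 mm over their backs; the gripper's body (75 mm by 187 mm) begins 45 mm behind the grasp point.
Start: joints at [-1.363, 0.264, 1.604, -0, 1.274, -0.037], TCP at [0.164, -0.655, 0.239] pointing down, gripper open.
Joint ranges: [-2.63, 2.63], [-0.94, 2.18], [0.31, 2.57], [-1.31, 4.45], [0, 2.66], [-2.55, 2.55]. Speed limits (rad/s): [2.57, 2.57, 3.14, 3.14, 3.14, 3.14].

### API

Orientations are given as a unit quaternion [x, y, z, w].
In Python, from rig import bot, optics, workorder, finder gives the robot as it stands.
- The arm moves only by the tool drive_tool, never from a script. Its argument "commands" is a list of rows, each an object of numbers: "tx", "ty", "tz": the shift along the tool's x, y, z in m; "spin": the turn about the tool's z in degrees. A call has 1 to 10 rows; each row shifts and turns the commanded pose from where the row before left it, along the tool's axes as they then stand; what a row does not reach is not made up. A row lasts 1/12 s, in which the tool goes at most 41.7 mm and 7.16 degrees, less where a joint would pass 70% of its speed; a pose out of reach is approached as far as the arm can. A call is refused whole if a number of a shift passes 0.0417 or a number of a turn 7.16, either way. A call with a gripper value outside its range is refused whole. "claw" is the closure, from -1 (fully open) to 1 (shut), set as the call begins (left out, the last holds). The fingers move at their own pace and stop on an object; "grip_force" is the grip in N (left out, the last holds). Time passes only in rows, so rows that do not move let the fingers close. It gives the time, the measured TCP pose, the force and the opening at its end, in the units of the state.
- bot.get_obs(): the state, without advancing time (a new reading comes with each control period).
- optics.snapshot(name): name is "scene" or "top" or "wrist"; returns a dict with "img" (480x640x3 uint8, blue, green, red), "depth" (480x640 float32, m along the optical axis (not along the pixel's ray), 0 where there is no reading), "fx", "fy", "cx", "cy" (pixels), "R" (3x3) and "t" (3): a world point X has camera coordinates R X + t. Camera axes: x right, y down, z forward; pixel columns grow to the right and rows downward; lengths in m; the calibration is good to about 2 mm. A picture is of the moment at which its call begins.
- workorder.hand_in(): hands the job in, once; it reports no verdict.
Trained networks look in a picture, given as the dict that the camera call returned (one of the last four; its "shot" number tells which), for a name from the list of things; names that differ only in an ending like _2 or _b are one class to them, and where a whole thing is asked for, a point or a joint stands for the part that bears it (a point fixed in the world has none). Each returns a list of dicts, best first, with "confidence" (0 to 1); they miss things now and then, are a little off and sometimes report something else, mostly with a low value. They report only what shows in the picture. A call takes as long as a camera call. They do not tell look-alikes from the thing itself.
- finder.search_frame(picture, name): "rect" ([left, top, right, bottom] in pixels, round what is visible of it).
The state is a dict: "time": time; "q": joint angles; "qvel": joint speeds; "joint_efforts": joint torques, N m; "tool_pos": TCP position; "tcp_rot": TCP orientation; "ft_force": force on the tool from outside, world axes, zero at the start; "torque": the same for the moment, N m; "grip_width": finger opening in m.
Only numpy, scipy, OpenCV 4.12 (cv2) and the standard library are available. Lean on these libraries where they do the work, as an engineer would, in place of code of your own. Each camera call takes 0.05 s, during which the arm holds its last target. There are 200 camera calls.

## Working session

There is one attempt and no reset: what is moved stays moved. The work goes in short steps, Python scripts to look and compute and a tool call to move; the robot and the scene stay as the last step left them, time stands still between calls to the robot, and variables do not carry over. Pictures are saved under pics/ and viewed, about 8 in all and at most 12, crops included, and the job is handed in when it is done.

Besides the shell and the picture viewer there is one more tool, called after "Emit:" by a JSON object that holds its "name" and its "arguments", one argument or row to a line. drive_tool: Moves the arm, as the interface text tells. Its arguments: {"type":"object","properties":{"commands":{"type":"array","items":{"type":"object","properties":{"tx":{"type":"number"},"ty":{"type":"number"},"tz":{"type":"number"},"spin":{"type":"number"}}}},"claw":{"type":"number"},"grip_force":{"type":"number"}},"required":["commands"]}

```bash
mkdir -p pics; ls
cat > h.py <<'E'
import numpy as np, cv2
from rig import bot, optics, workorder, finder
def world(p,u,v,d):
    c=np.array([(u-p["cx"])/p["fx"]*d,(v-p["cy"])/p["fy"]*d,d]); return p["R"].T@(c-p["t"])
def cloud(p):
    v,u=np.mgrid[0:480,0:640]; d=p["depth"]
    c=np.stack([(u-p["cx"])/p["fx"]*d,(v-p["cy"])/p["fy"]*d,d],-1)
    W=(c-p["t"])@p["R"]; W[d==0]=np.nan; return W
E
python3 - <<'E'
from h import *
ims=[]
for n in ["top","scene"]:
    p=optics.snapshot(n); cv2.imwrite(f"pics/{n}0.png",p["img"]); np.savez(f"{n}0.npz",**{k:p[k] for k in["img","depth","fx","fy","cx","cy","R","t"]})
    print(n,p["fx"],p["R"].round(3).tolist(),p["t"])
    for o in ["board","plate","wedge_mid","mallet_grip","mallet_head","slide_box","objective","eyepiece"]:
        print(o,[(np.round(r["rect"]).tolist(),round(r["confidence"],2)) for r in finder.search_frame(p,o)][:4])
print(bot.get_obs())
E
```

```text
pics
top 624.9168220800748 [[0.019, -1.0, 0.012], [-0.985, -0.02, -0.171], [0.172, -0.008, -0.985]] [0.05954282 0.47878465 1.65422864]
board [([293.0, 155.0, 377.0, 248.0], 0.7)]
plate [([306.0, 166.0, 360.0, 221.0], 0.67)]
wedge_mid [([444.0, 196.0, 492.0, 242.0], 0.6)]
mallet_grip [([172.0, 308.0, 243.0, 345.0], 0.96), ([179.0, 206.0, 231.0, 273.0], 0.91), ([118.0, 139.0, 169.0, 203.0], 0.7), ([443.0, 199.0, 490.0, 239.0], 0.25)]
mallet_head [([116.0, 138.0, 171.0, 206.0], 0.83), ([170.0, 310.0, 242.0, 350.0], 0.81), ([181.0, 205.0, 232.0, 276.0], 0.65)]
slide_box [([230.0, 119.0, 268.0, 157.0], 0.64)]
objective [([456.0, 156.0, 473.0, 169.0], 0.48)]
eyepiece [([419.0, 139.0, 435.0, 153.0], 0.73)]
scene 479.09192980696145 [[0.849, 0.529, 0.01], [0.343, -0.536, -0.771], [-0.402, 0.658, -0.636]] [-0.42218881 -0.07257543  1.43080306]
board [([278.0, 233.0, 403.0, 325.0], 0.56)]
plate [([311.0, 250.0, 384.0, 306.0], 0.74)]
wedge_mid [([226.0, 336.0, 244.0, 413.0], 0.72)]
mallet_grip [([270.0, 152.0, 317.0, 189.0], 0.89), ([342.0, 168.0, 394.0, 213.0], 0.81)]
mallet_head [([268.0, 152.0
[... 220 characters left out ...]
.0, 360.0, 390.0], 0.73)]
{'time': 0.9, 'q': array([-1.36289043e+00,  2.63851921e-01,  1.60397748e+00,  5.74467178e-06,
        1.27369943e+00, -3.69274841e-02]), 'qvel': array([-0.00010041, -0.00017098,  0.0003961 , -0.00146559,  0.00040561,
       -0.00056482]), 'joint_efforts': array([-1.15264233e-03, -5.02042401e+01, -3.57264662e+01,  7.29123037e-02,
        1.82680681e-02, -9.41119055e-06]), 'tool_pos': array([ 0.16359991, -0.65488149,  0.23875033]), 'tcp_rot': array([ 7.88160214e-01, -6.15470125e-01,  2.61763985e-05,  1.84533061e-05]), 'ft_force': array([ 0.45294269, -0.36290191,  0.68167859]), 'torque': array([ 0.04349291,  0.03108419, -0.01917136]), 'grip_width': 0.08817070099681915}
```

View pics/top0.png

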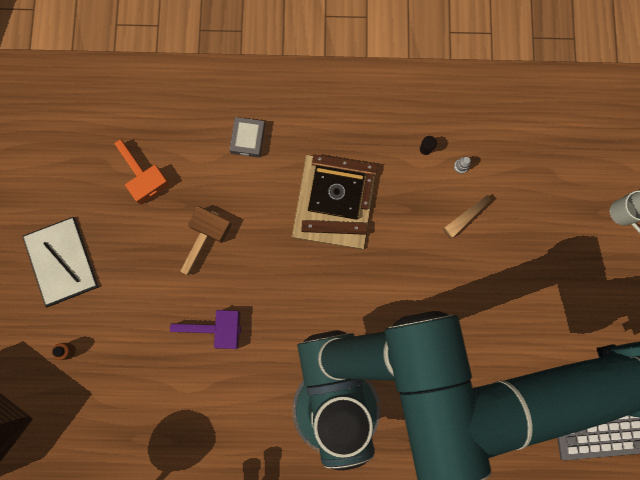

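View pics/scene0.png

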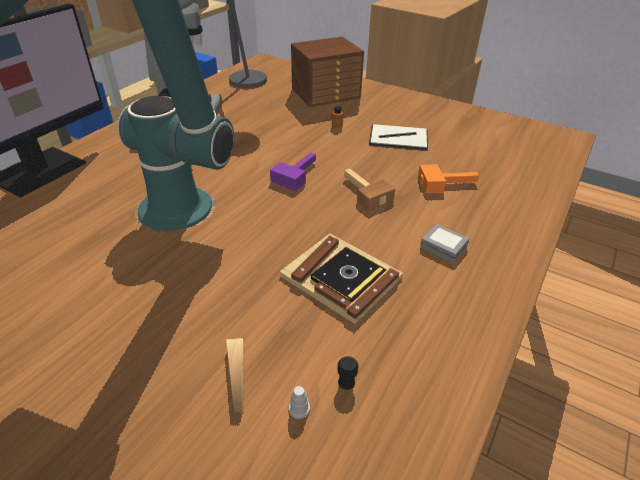

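The wooden mallet is at (208,235), with decoys orange (143,172) and purple (215,328). The wedge is at (468,217), the board at (336,200) with its cork on the upper (+x) side and the slot's open end on the left (+y). The wooden mallet is the only one of the three that fits the description; I'll confirm it in a wrist close-up.

Run:
```python
from h import *
p=dict(np.load("top0.npz")); W=cloud(p)
def reg(x0,y0,x1,y1,zl,zh):
    m=np.zeros((480,640),bool); m[y0:y1,x0:x1]=1
    m&=(W[...,2]>zl)&(W[...,2]<zh); return W[m]
def rect(P):
    r=cv2.minAreaRect((P[:,:2]*1000).astype(np.float32)); return np.round(r[0]),np.round(r[1]),round(r[2],1),np.round(np.nanpercentile(P[:,2],[5,50,95]),3),len(P)
for n,a in dict(board=(280,145,385,258,.010,.06),boardbase=(280,145,385,258,.010,.025),plate_bars=(280,145,385,258,.028,.06),wedge=(435,185,505,250,.025,.06),mallet=(172,195,240,285,.012,.08),head=(172,195,240,285,.039,.08),handle=(172,195,240,285,.02,.0385),box=(225,110,275,165,.02,.06),obj=(450,150,478,175,.03,.1),eye=(412,132,440,156,.03,.1)).items():
    print(n,*rect(reg(*a)))
```

```text
board [562.  13.] [267. 321.] 89.3 [0.013 0.03  0.038] 6062
boardbase [562.  13.] [267. 321.] 89.3 [0.011 0.017 0.024] 2158
plate_bars [561.   4.] [180. 237.] 81.3 [0.029 0.033 0.04 ] 3484
wedge [ 530. -351.] [ 33. 153.] 45.3 [0.027 0.033 0.04 ] 490
mallet [444. 374.] [147. 197.] 86.9 [0.022 0.041 0.051] 1318
head [435. 380.] [101. 182.] 63.7 [0.04  0.045 0.052] 813
handle [436. 379.] [103. 185.] 65.2 [0.023 0.033 0.038] 434
box [739. 262.] [ 86. 104.] 83.3 [0.026 0.033 0.04 ] 1081
obj [ 670. -342.] [30. 27.] 70.9 [0.032 0.052 0.067] 126
eye [ 721. -243.] [39. 41.] 81.9 [0.047 0.063 0.07 ] 190
```

Emit:
{"name": "drive_tool", "arguments": {
  "commands": [
    {"spin":-7},
    {"spin":-7},
    {"spin":-7},
    {"spin":-7},
    {"spin":-7},
    {"spin":-7},
    {"spin":-7},
    {"spin":-7},
    {"spin":-7},
    {"spin":-7}
  ],
  "claw": -1
}}

```text
validation failed for argument at $.co...
```

Emit:
{"name": "drive_tool", "arguments": {
  "commands": [
    {"spin":-7},
    {"spin":-7},
    {"spin":-7},
    {"spin":-7},
    {"spin":-7},
    {"spin":-7},
    {"spin":-7},
    {"tx":0.03,"ty":0.002},
    {"tx":0.038,"ty":0.002},
    {"tx":0.038,"ty":0.002}
  ]
}}

```text
validation failed for argument at $.co...
```

Emit:
{"name": "drive_tool", "arguments": {
  "commands": [
    {"tx":0.038,"ty":0.002},
    {"tx":0.038,"ty":0.002},
    {"tx":0.038,"ty":0.002},
    {"tx":0.038,"ty":0.002},
    {"tx":0.038,"ty":0.002},
    {"tx":0.038,"ty":0.002},
    {"tx":0.038,"ty":0.002},
    {"tx":0.038,"ty":0.002},
    {"tx":0.038,"ty":0.002},
    {"tx":0.02,"ty":0.002}
  ]
}}

```text
validation failed for argument at $.co...
```

Run:
```python
from h import *
p=optics.snapshot("wrist"); cv2.imwrite("pics/w1.png",p["img"]); np.savez("w1.npz",**{k:p[k] for k in["img","depth","fx","fy","cx","cy","R","t"]})
o=bot.get_obs(); print(o["time"],o["tool_pos"],o["tcp_rot"],p["fx"],(-p["R"].T@p["t"]).round(3))
W=cloud(p)
for z in (.008,.026): 
    m=((W[...,2]>z)&(W[...,2]<.06)).astype(np.uint8)
    n,l,s,c=cv2.connectedComponentsWithStats(m)
    for i in range(1,n):
        if s[i,4]>800:
            P=W[l==i]; r=cv2.minAreaRect((P[:,:2]*1000).astype(np.float32)); print(z,s[i].tolist(),np.round(r[0],1),np.round(r[1],1),round(r[2],1),np.nanpercentile(P[:,2],[5,50,95]).round(4))
```

```text
0.95 [ 0.16359375 -0.6548794   0.23874178] [ 7.88156732e-01 -6.15474585e-01  1.03195971e-05  2.73983936e-05] 366.19274872791954 [ 0.234 -0.637  0.385]
0.008 [512, 154, 81, 103, 6381] [ 220.2 -877.1] [105.1  57.9] 11.5 [0.0181 0.0304 0.0327]
0.008 [219, 300, 220, 54, 8379] [  31.3 -693.5] [ 64.5 252.1] 14.5 [0.013  0.0183 0.0254]
0.008 [215, 393, 285, 43, 9761] [ -70.6 -755.9] [ 71.2 345.1] 14.1 [0.017  0.0235 0.0256]
0.026 [522, 158, 71, 99, 5125] [ 220.9 -878.3] [98.8 54.3] 11.6 [0.0273 0.0311 0.0328]
```

View pics/w1.png

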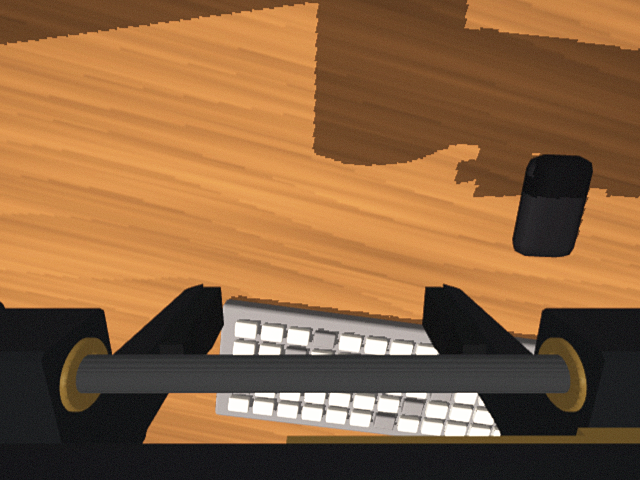

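The arm hasn't moved: the call was refused, and this picture shows only the keyboard and mouse under the start pose. I'll test a row with all keys given.

Emit:
{"name": "drive_tool", "arguments": {
  "commands": [
    {"tx":0.0,"ty":0.0,"tz":0.0,"spin":-7.0}
  ]
}}

```text
time: 1.03
tool_pos: [0.1636, -0.6549, 0.2387]
tcp_rot: [0.824, -0.566, 0.0, 0.0]
ft_force: [0.4, -1.1, -0.4]
grip_width: 0.0882
```

Emit:
{"name": "drive_tool", "arguments": {
  "commands": [
    {"spin":-7.0}
  ],
  "claw": -1.0
}}

```text
validation failed for argument at $.co...
```

All four keys are needed in each row.

Emit:
{"name": "drive_tool", "arguments": {
  "commands": [
    {"tx":0,"ty":0,"tz":0,"spin":-7},
    {"tx":0,"ty":0,"tz":0,"spin":-7},
    {"tx":0,"ty":0,"tz":0,"spin":-7},
    {"tx":0,"ty":0,"tz":0,"spin":-7},
    {"tx":0,"ty":0,"tz":0,"spin":-7},
    {"tx":0,"ty":0,"tz":0,"spin":-7},
    {"tx":0,"ty":0,"tz":0,"spin":-7},
    {"tx":0,"ty":0,"tz":0,"spin":-7}
  ]
}}

```text
time: 1.7
tool_pos: [0.1636, -0.6549, 0.2387]
tcp_rot: [0.994, -0.11, -0.0, -0.0]
ft_force: [-1.1, 0.3, 0.3]
grip_width: 0.0879
```

Emit:
{"name": "drive_tool", "arguments": {
  "commands": [
    {"tx":0,"ty":0,"tz":0,"spin":-7},
    {"tx":0,"ty":0,"tz":0,"spin":-7},
    {"tx":0,"ty":0,"tz":0,"spin":-7},
    {"tx":0,"ty":0,"tz":0,"spin":-7},
    {"tx":0,"ty":0,"tz":0,"spin":-7},
    {"tx":0,"ty":0,"tz":0,"spin":-7},
    {"tx":0,"ty":0,"tz":0,"spin":-7},
    {"tx":0,"ty":0,"tz":0,"spin":-7}
  ]
}}

```text
time: 2.37
tool_pos: [0.1636, -0.6549, 0.2387]
tcp_rot: [0.929, 0.37, 0.0, 0.0]
ft_force: [0.5, 0.2, -1.0]
grip_width: 0.088
```

Emit:
{"name": "drive_tool", "arguments": {
  "commands": [
    {"tx":0.03,"ty":0.007,"tz":0,"spin":0},
    {"tx":0.038,"ty":0.007,"tz":0,"spin":0},
    {"tx":0.038,"ty":0.007,"tz":0,"spin":0},
    {"tx":0.038,"ty":0.007,"tz":0,"spin":0},
    {"tx":0.038,"ty":0.007,"tz":0,"spin":0},
    {"tx":0.038,"ty":0.007,"tz":0,"spin":0}
  ]
}}

```text
time: 2.87
tool_pos: [0.3543, -0.5344, 0.2389]
tcp_rot: [0.93, 0.367, 0.0, 0.0]
ft_force: [0.7, -0.9, 0.5]
grip_width: 0.0886
```

Emit:
{"name": "drive_tool", "arguments": {
  "commands": [
    {"tx":0.038,"ty":0.007,"tz":0,"spin":0},
    {"tx":0.038,"ty":0.007,"tz":0,"spin":0},
    {"tx":0.038,"ty":0.007,"tz":0,"spin":0},
    {"tx":0.038,"ty":0.007,"tz":0,"spin":0},
    {"tx":0.038,"ty":0.007,"tz":0,"spin":0},
    {"tx":0.038,"ty":0.007,"tz":0,"spin":0},
    {"tx":0.02,"ty":0.007,"tz":0,"spin":0},
    {"tx":0,"ty":0,"tz":0,"spin":0}
  ]
}}

```text
time: 3.53
tool_pos: [0.5718, -0.399, 0.2385]
tcp_rot: [0.929, 0.369, 0.001, -0.0]
ft_force: [-0.8, 0.2, -0.1]
grip_width: 0.0886
```

```bash
cat > look.py <<'E'
from h import *
import sys
n=sys.argv[1]
p=optics.snapshot("wrist"); cv2.imwrite(f"pics/{n}.png",p["img"]); np.savez(f"{n}.npz",**{k:p[k] for k in["img","depth","fx","fy","cx","cy","R","t"]})
o=bot.get_obs(); q=o["tcp_rot"]; print(round(o["time"],2),o["tool_pos"].round(4),"heading",np.degrees(2*np.arctan2(q[1],q[0])).round(2),"f",o["ft_force"].round(1),o["grip_width"])
W=cloud(p)
for z in map(float,sys.argv[2:]): 
    m=((W[...,2]>z)&(W[...,2]<.06)).astype(np.uint8); m[290:]=0
    k,l,s,c=cv2.connectedComponentsWithStats(m)
    for i in range(1,k):
        if s[i,4]>800:
            P=W[l==i]; r=cv2.minAreaRect((P[:,:2]*1000).astype(np.float32)); print(z,s[i].tolist(),np.round(r[0],1),np.round(r[1],1),round(r[2],1),np.nanpercentile(P[:,2],[5,50,95]).round(4))
E
python3 look.py w2 .012 .026
```

```text
3.58 [ 0.5697 -0.4005  0.2385] heading 43.23 f [-0.2  0.6  0.3] 0.08825138986214952
0.012 [596, 0, 44, 43, 1408] [644.2 -93.9] [16.  44.1] 81.2 [0.0134 0.0265 0.0346]
0.012 [301, 57, 40, 170, 4687] [ 531.3 -353.9] [ 33.9 152.5] 45.0 [0.0326 0.0338 0.0351]
0.012 [516, 183, 48, 44, 849] [ 712.5 -249.6] [21.1 40.4] 22.8 [0.015  0.0457 0.0592]
0.012 [411, 220, 42, 41, 889] [ 669.8 -345.2] [33.1 27.1] 78.2 [0.0164 0.043  0.0582]
0.026 [301, 57, 40, 170, 4687] [ 531.3 -353.9] [ 33.9 152.5] 45.0 [0.0326 0.0338 0.0351]
```

View pics/w2.png

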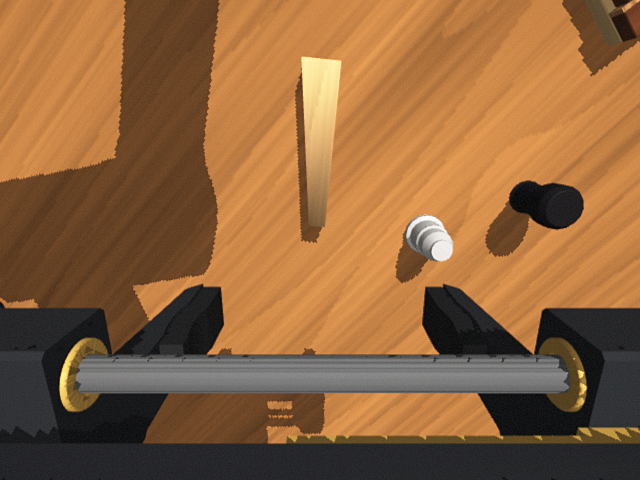

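The picture shows the wedge with its thick end at the top (320,57) and thin end at (316,227), and the objective (430,238) and eyepiece (548,203) to the right. I'll fit its sides.

```bash
cat > wedge.py <<'E'
import sys; import numpy as np, cv2
from h import cloud
p=dict(np.load(sys.argv[1]+".npz")); W=cloud(p)
m=((W[...,2]>.026)&(W[...,2]<.06)).astype(np.uint8); m[290:]=0
k,l,s,c=cv2.connectedComponentsWithStats(m); i=int(sys.argv[2]) if len(sys.argv)>2 else 1+np.argmax(s[1:,4])
P=W[l==i][:,:2]; r=cv2.minAreaRect((P*1000).astype(np.float32))
ctr=np.array(r[0])/1000; e=np.array([np.cos(np.radians(135)),np.sin(np.radians(135))])
for it in range(3):
    f=np.array([e[1],-e[0]]) # wedge +x when e=+y
    a=(P-ctr)@e; b=(P-ctr)@f
    bins=np.arange(-.068,.069,.004); R=[];L=[];A=[]
    for t in bins:
        q=b[abs(a-t)<.002]
        if len(q)>5: A.append(t);R.append(q.max());L.append(q.min())
    kr=np.polyfit(A,R,1);kl=np.polyfit(A,L,1)
    print("yaw",np.degrees(np.arctan2(e[1],e[0]))-90,"right",kr,"left",kl,"a",a.min(),a.max())
    an=np.arctan(kr[0]); e=e*np.cos(an)+f*np.sin(an)
f=np.array([e[1],-e[0]]); mid=ctr+e*(a.min()+a.max())/2+f*(kr[1]+kl[1])/2
print("mid",mid.round(4),"e",e, "yaw",np.degrees(np.arctan2(e[1],e[0]))-90)
for d in (.055,.06): print("grasp",d,(mid+e*d-f*d/16).round(4))
E
python3 wedge.py w2
```

```text
yaw 45.0 right [0.1248522  0.00830097] left [-0.0009107  -0.01659988] a -0.07624948322316906 0.07625574803125099
yaw 37.88332197630079 right [0.0001557  0.00828099] left [-0.12579994 -0.01670634] a -0.07600749469911063 0.07438369538853039
yaw 37.874400970083784 right [8.62958977e-07 8.28111526e-03] left [-0.12595618 -0.01670656] a -0.0760082319559315 0.07438477674303956
mid [ 0.5285 -0.3571] e [-0.6139319   0.78935899] yaw 37.874351526176525
grasp 0.055 [ 0.492  -0.3158]
grasp 0.06 [ 0.4887 -0.3121]
```

Emit:
{"name": "drive_tool", "arguments": {
  "commands": [
    {"tx":0,"ty":0,"tz":0,"spin":5.3},
    {"tx":-0.003,"ty":-0.039,"tz":0.02,"spin":0},
    {"tx":-0.003,"ty":-0.039,"tz":0.03,"spin":0},
    {"tx":-0.004,"ty":-0.0395,"tz":0.03,"spin":0},
    {"tx":0,"ty":0,"tz":0.035,"spin":0},
    {"tx":0,"ty":0,"tz":0.035,"spin":0},
    {"tx":0,"ty":0,"tz":0.03,"spin":0},
    {"tx":0,"ty":0,"tz":0,"spin":0}
  ]
}}

```text
time: 4.25
tool_pos: [0.4919, -0.3234, 0.0627]
tcp_rot: [0.946, 0.323, -0.004, -0.005]
ft_force: [-1.2, -0.2, -1.1]
grip_width: 0.0883
```

Emit:
{"name": "drive_tool", "arguments": {
  "commands": [
    {"tx":0,"ty":0,"tz":0.02,"spin":0},
    {"tx":0,"ty":0,"tz":0,"spin":0},
    {"tx":0,"ty":0,"tz":0,"spin":0}
  ]
}}

```text
time: 4.5
tool_pos: [0.4972, -0.3265, 0.0499]
tcp_rot: [0.946, 0.323, -0.0, -0.0]
ft_force: [0.1, 0.4, 0.1]
grip_width: 0.088
```

Emit:
{"name": "drive_tool", "arguments": {
  "commands": [
    {"tx":0.002,"ty":-0.0146,"tz":0.01,"spin":0},
    {"tx":0,"ty":0,"tz":0.02,"spin":0},
    {"tx":0,"ty":0,"tz":0.011,"spin":0},
    {"tx":0,"ty":0,"tz":0,"spin":0}
  ]
}}

```text
time: 4.83
tool_pos: [0.4896, -0.3128, 0.0076]
tcp_rot: [0.946, 0.323, -0.001, -0.001]
ft_force: [-0.4, -0.1, 0.0]
grip_width: 0.0879
```

Emit:
{"name": "drive_tool", "arguments": {
  "commands": [
    {"tx":0,"ty":0,"tz":0,"spin":0},
    {"tx":0,"ty":0,"tz":0,"spin":0},
    {"tx":0,"ty":0,"tz":0,"spin":0},
    {"tx":0,"ty":0,"tz":0,"spin":0},
    {"tx":0,"ty":0,"tz":0,"spin":0},
    {"tx":0,"ty":0,"tz":0,"spin":0}
  ],
  "claw": 1.0,
  "grip_force": 30
}}

```text
time: 5.33
tool_pos: [0.4908, -0.3134, 0.0087]
tcp_rot: [0.946, 0.323, 0.0, 0.0]
ft_force: [0.6, -0.9, 0.2]
grip_width: 0.0501
```

Emit:
{"name": "drive_tool", "arguments": {
  "commands": [
    {"tx":0,"ty":0,"tz":0,"spin":0},
    {"tx":0,"ty":0,"tz":0,"spin":0},
    {"tx":0,"ty":0,"tz":0,"spin":0},
    {"tx":0,"ty":0,"tz":-0.015,"spin":0},
    {"tx":0,"ty":0,"tz":-0.03,"spin":0},
    {"tx":0,"ty":0,"tz":-0.03,"spin":0}
  ]
}}

```text
time: 5.83
tool_pos: [0.4887, -0.3119, 0.082]
tcp_rot: [0.946, 0.323, -0.002, -0.002]
ft_force: [-0.2, -0.1, -0.9]
grip_width: 0.033
```

Emit:
{"name": "drive_tool", "arguments": {
  "commands": [
    {"tx":0,"ty":0,"tz":-0.03,"spin":6.7},
    {"tx":0,"ty":0,"tz":-0.03,"spin":6.7},
    {"tx":0,"ty":0,"tz":-0.03,"spin":6.7},
    {"tx":0,"ty":0,"tz":-0.03,"spin":6.7},
    {"tx":0,"ty":0,"tz":-0.03,"spin":6.7},
    {"tx":0,"ty":0,"tz":-0.03,"spin":6.7},
    {"tx":0,"ty":0,"tz":-0.03,"spin":6.5}
  ]
}}

```text
time: 6.42
tool_pos: [0.49, -0.3127, 0.2943]
tcp_rot: [0.997, -0.081, -0.0, -0.0]
ft_force: [-0.1, -0.0, -0.5]
grip_width: 0.0327
```

Emit:
{"name": "drive_tool", "arguments": {
  "commands": [
    {"tx":0.003,"ty":-0.02,"tz":0,"spin":0},
    {"tx":0.003,"ty":-0.03,"tz":0,"spin":0},
    {"tx":0.004,"ty":-0.035,"tz":0,"spin":0},
    {"tx":0.005,"ty":-0.035,"tz":0,"spin":0},
    {"tx":0.005,"ty":-0.035,"tz":0,"spin":0},
    {"tx":0.005,"ty":-0.035,"tz":0,"spin":0},
    {"tx":0,"ty":-0.03,"tz":0,"spin":0},
    {"tx":0,"ty":0,"tz":0,"spin":0},
    {"tx":0,"ty":0,"tz":0,"spin":0},
    {"tx":0,"ty":0,"tz":0,"spin":0}
  ]
}}

```text
time: 7.25
tool_pos: [0.5492, -0.0999, 0.2929]
tcp_rot: [0.997, -0.078, -0.0, 0.0]
ft_force: [-0.2, -0.9, -1.1]
grip_width: 0.0332
```

```bash
python3 look.py w3 .012 .027
```

```text
7.3 [ 0.5492 -0.1004  0.293 ] heading -8.99 f [-0.5  0.  -1.3] 0.03261180137327934
0.012 [199, 0, 240, 190, 42162] [561.1   7.9] [189.4 238.6] 81.6 [0.017  0.0333 0.035 ]
0.027 [276, 3, 163, 186, 25229] [598.7  -2.3] [180.1 161.1] 81.6 [0.0323 0.0337 0.0352]
0.027 [214, 6, 61, 184, 5374] [485.9  14.3] [177.3  30.6] 88.7 [0.0322 0.0337 0.0352]
```

View pics/w3.png

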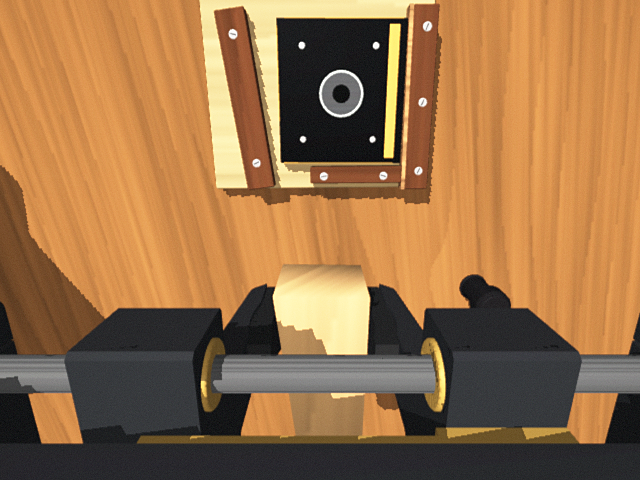

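The picture shows the board with the slanted fence at the left (215-272), the plate centred at (342,93), and the cork and straight fence at the right. The wedge is held with its thick end towards the camera. I'll check how the wedge sits in the hand and measure the plate.

```bash
cat >> h.py <<'E'
C=np.array([.5619,.0128]); YAW=np.radians(-8.4)
BX=np.array([np.cos(YAW),np.sin(YAW)]); BY=np.array([-BX[1],BX[0]])
def tob(P): return np.stack([(P-C)@BX,(P-C)@BY],-1)*1000
def fromb(x,y): return C+(x*BX+y*BY)/1000
def deltas(target,o=None):
    o=o or bot.get_obs(); q=o["tcp_rot"]; h=2*np.arctan2(q[1],q[0]); d=np.asarray(target)-o["tool_pos"][:2]
    return "heading %.2f tx %.4f ty %.4f z %.4f"%(np.degrees(h),d@[np.cos(h),np.sin(h)],d@[np.sin(h),-np.cos(h)],o["tool_pos"][2])
E
python3 - <<'E'
from h import *
p=dict(np.load("w3.npz")); W=cloud(p); o=bot.get_obs()
h=np.radians(-8.99); T=np.array([.5492,-.1004]); X=np.array([np.cos(h),np.sin(h)]);Y=np.array([np.sin(h),-np.cos(h)])
a=(W[...,:2]-T)@X; b=(W[...,:2]-T)@Y; z=W[...,2]
m=(abs(z-.3185)<.004)&(abs(a)<.019); v,u=np.where(m); print(m.sum(),"rows",v.min(),v.max(),"z",np.median(z[m]))
for r in range(264,340,8):
    k=m[r]; 
    if k.sum()>5: print(r,"b %.1f a %.1f..%.1f"%(np.median(b[r][k])*1e3,a[r][k].min()*1e3,a[r][k].max()*1e3),k.sum())
# thick end edge: min b per a
A=[];Bm=[]
for t in np.arange(-.014,.0141,.002):
    k=m&(abs(a-t)<.001)
    if k.sum(): A.append(t);Bm.append(b[k].min())
print("end edge slope,off",np.polyfit(A,Bm,1))
# plate: dark pixels on board
g=p["img"].max(-1); pm=((g<60)&(abs(z-.034)<.004)); pm[290:]=0
pm=cv2.morphologyEx(pm.astype(np.uint8),cv2.MORPH_OPEN,np.ones((3,3)))
k,l,s,c=cv2.connectedComponentsWithStats(pm); i=1+np.argmax(s[1:,4]); B=tob(W[l==i][:,:2]); r=cv2.minAreaRect(B.astype(np.float32)); print("plate px",s[i],"in board",r, np.percentile(B,[.5,99.5],axis=0))
E
```

```text
9109 rows 291 435 z 0.31839173768685136
296 b -17.6 a -17.5..16.8 96
304 b -14.7 a -17.3..16.6 95
312 b -11.5 a -18.9..18.8 103
320 b -8.3 a -18.8..18.8 103
328 b -5.0 a -17.7..18.1 100
336 b -1.6 a -17.7..18.0 99
end edge slope,off [ 0.00516035 -0.01818538]
plate px [  277    19   131   144 14215] in board ((24.333126068115234, -1.3672103881835938), (137.73526000976562, 128.62615966796875), 89.3301773071289) [[-39.19548564 -69.14401182]
 [ 87.78190788  66.92398787]]
```

Emit:
{"name": "drive_tool", "arguments": {
  "commands": [
    {"tx":0,"ty":0,"tz":0,"spin":-0.6},
    {"tx":-0.008,"ty":-0.028,"tz":0.01,"spin":0},
    {"tx":-0.008,"ty":-0.028,"tz":0.015,"spin":0},
    {"tx":-0.008,"ty":-0.028,"tz":0.02,"spin":0},
    {"tx":-0.008,"ty":-0.028,"tz":0.02,"spin":0},
    {"tx":-0.008,"ty":-0.028,"tz":0.02,"spin":0},
    {"tx":-0.008,"ty":-0.028,"tz":0.02,"spin":0},
    {"tx":-0.008,"ty":-0.028,"tz":0.02,"spin":0},
    {"tx":-0.006,"ty":-0.029,"tz":0.018,"spin":0},
    {"tx":0,"ty":0,"tz":0,"spin":0}
  ]
}}

```text
time: 8.13
tool_pos: [0.5179, 0.1342, 0.1461]
tcp_rot: [0.997, -0.072, -0.003, -0.0]
ft_force: [-1.1, 0.3, -0.7]
grip_width: 0.0328
```

Emit:
{"name": "drive_tool", "arguments": {
  "commands": [
    {"tx":0,"ty":0,"tz":0.03,"spin":0},
    {"tx":0,"ty":0,"tz":0.03,"spin":0},
    {"tx":0,"ty":0,"tz":0,"spin":0},
    {"tx":0,"ty":0,"tz":0,"spin":0},
    {"tx":0,"ty":0,"tz":0,"spin":0}
  ]
}}

```text
time: 8.55
tool_pos: [0.5221, 0.131, 0.0916]
tcp_rot: [0.997, -0.074, 0.001, -0.0]
ft_force: [0.5, -0.0, -0.1]
grip_width: 0.0329
```

Run:
```python
from h import *
o=bot.get_obs(); print(o["time"],o["tool_pos"],tob(o["tool_pos"][:2]),deltas(fromb(-58.4,111.8),o),o["ft_force"])
```

```text
8.55 [0.52212815 0.13104826 0.09163092] [-56.61925449 111.1697382 ] heading -8.45 tx -0.0018 ty -0.0006 z 0.0916 [ 0.45188077 -0.00648871 -0.0671984 ]
```

Emit:
{"name": "drive_tool", "arguments": {
  "commands": [
    {"tx":-0.0018,"ty":-0.0006,"tz":0.01,"spin":0},
    {"tx":0,"ty":0,"tz":0.015,"spin":0},
    {"tx":0,"ty":0,"tz":0.015,"spin":0},
    {"tx":0,"ty":0,"tz":0.015,"spin":0},
    {"tx":0,"ty":0,"tz":0.008,"spin":0},
    {"tx":0,"ty":0,"tz":0,"spin":0},
    {"tx":0,"ty":0,"tz":0,"spin":0}
  ]
}}

```text
time: 9.13
tool_pos: [0.5203, 0.1327, 0.0281]
tcp_rot: [0.997, -0.073, 0.001, -0.0]
ft_force: [1.1, -1.1, -2.2]
grip_width: 0.0329
```

Emit:
{"name": "drive_tool", "arguments": {
  "commands": [
    {"tx":0,"ty":0.004,"tz":0.001,"spin":0},
    {"tx":0.0005,"ty":0.005,"tz":0,"spin":0},
    {"tx":0.0005,"ty":0.004,"tz":0,"spin":0},
    {"tx":0,"ty":0,"tz":0,"spin":0}
  ]
}}

```text
time: 9.47
tool_pos: [0.5196, 0.1195, 0.0273]
tcp_rot: [0.997, -0.073, 0.001, -0.0]
ft_force: [3.4, 2.0, -0.3]
grip_width: 0.0331
```

Emit:
{"name": "drive_tool", "arguments": {
  "commands": [
    {"tx":0,"ty":0.003,"tz":0,"spin":0},
    {"tx":0,"ty":0.003,"tz":0,"spin":0},
    {"tx":0,"ty":0,"tz":0,"spin":0},
    {"tx":0,"ty":0,"tz":0,"spin":0}
  ]
}}

```text
time: 9.8
tool_pos: [0.5189, 0.1145, 0.0273]
tcp_rot: [0.997, -0.073, 0.002, -0.001]
ft_force: [3.7, 4.3, -0.7]
grip_width: 0.0331
```

Emit:
{"name": "drive_tool", "arguments": {
  "commands": [
    {"tx":0.0005,"ty":0.002,"tz":0,"spin":0},
    {"tx":0.0005,"ty":0.003,"tz":0,"spin":0},
    {"tx":0,"ty":0,"tz":0,"spin":0},
    {"tx":0,"ty":0,"tz":0,"spin":0}
  ]
}}

```text
time: 10.13
tool_pos: [0.5189, 0.1096, 0.0271]
tcp_rot: [0.997, -0.073, 0.001, -0.001]
ft_force: [2.0, 5.0, 0.5]
grip_width: 0.033
```

Emit:
{"name": "drive_tool", "arguments": {
  "commands": [
    {"tx":0,"ty":0,"tz":0,"spin":0},
    {"tx":0,"ty":0,"tz":0,"spin":0},
    {"tx":0,"ty":0,"tz":0,"spin":0},
    {"tx":0,"ty":0,"tz":0,"spin":0},
    {"tx":0,"ty":0,"tz":-0.01,"spin":0},
    {"tx":0,"ty":0,"tz":-0.03,"spin":0},
    {"tx":0,"ty":0,"tz":-0.04,"spin":0},
    {"tx":0,"ty":0,"tz":-0.04,"spin":0},
    {"tx":0,"ty":0,"tz":-0.04,"spin":0}
  ],
  "claw": 0.0
}}

```text
time: 10.88
tool_pos: [0.5169, 0.1084, 0.1883]
tcp_rot: [0.997, -0.073, -0.0, 0.0]
ft_force: [0.3, 0.9, 0.2]
grip_width: 0.0441
```

Emit:
{"name": "drive_tool", "arguments": {
  "commands": [
    {"tx":0,"ty":0.03,"tz":-0.03,"spin":0},
    {"tx":0,"ty":0.038,"tz":-0.03,"spin":0},
    {"tx":0.0,"ty":0.038,"tz":0,"spin":0},
    {"tx":0.01,"ty":0.03,"tz":0,"spin":0},
    {"tx":0,"ty":0,"tz":0,"spin":0},
    {"tx":0,"ty":0,"tz":0,"spin":0},
    {"tx":0,"ty":0,"tz":0,"spin":0}
  ],
  "claw": -1.0
}}

```text
time: 11.47
tool_pos: [0.5083, -0.0213, 0.2416]
tcp_rot: [0.997, -0.074, -0.0, -0.0]
ft_force: [0.4, 0.8, -0.5]
grip_width: 0.0872
```

```bash
cat > chk.py <<'E'
import sys
from h import *
n=sys.argv[1]; cam=sys.argv[2] if len(sys.argv)>2 else "wrist"
p=optics.snapshot(cam); cv2.imwrite(f"pics/{n}.png",p["img"]); np.savez(f"{n}.npz",**{k:p[k] for k in["img","depth","fx","fy","cx","cy","R","t"]})
W=cloud(p); B=tob(W[...,:2]); z=W[...,2]; hi=290 if cam=="wrist" else 480
m=(abs(z-.052)<.005)&(B[...,0]<-25)&(B[...,0]>-95)&(abs(B[...,1]-20)<110); m[hi:]=0
P=B[m]; print("wedge px",len(P),"y",np.percentile(P[:,1],[.3,99.7]),"z",np.median(z[m]))
ys=np.arange(-40,100,8); R=[P[abs(P[:,1]-y)<3,0] for y in ys]; ok=[i for i,r in enumerate(R) if len(r)>8]
print("+x side fit (slope,at y=30)",np.polyfit(ys[ok]-30,[R[i].max() for i in ok],1),"-x side",np.polyfit(ys[ok]-30,[R[i].min() for i in ok],1))
g=p["img"].max(-1); pm=((g<60)&(abs(z-.034)<.005)&(abs(B[...,0])<100)&(abs(B[...,1])<95)); pm[hi:]=0
pm=cv2.morphologyEx(pm.astype(np.uint8),cv2.MORPH_OPEN,np.ones((3,3)))
k,l,s,c=cv2.connectedComponentsWithStats(pm); i=1+np.argmax(s[1:,4]); Q=B[l==i]; print("plate",cv2.minAreaRect(Q.astype(np.float32)),np.percentile(Q,[.5,99.5],axis=0).round(1).tolist())
o=bot.get_obs(); print(round(o["time"],2),o["tool_pos"],o["ft_force"])
E
python3 chk.py w4
python3 - <<'E'
import sys; sys.path.insert(0,'.')
E
```

```text
wedge px 5269 y [-42.11036927 106.25275567] z 0.05179465457939863
+x side fit (slope,at y=30) [-2.86190175e-04 -4.04729394e+01] -x side [ -0.12503051 -65.16188879]
plate ((25.231048583984375, -1.97796630859375), (137.51788330078125, 129.5583953857422), 89.93240356445312) [[-38.5, -69.3], [88.6, 65.8]]
11.52 [ 0.50826222 -0.02080024  0.24141738] [ 0.13226589 -0.07115424  0.17305645]
```

View pics/w4.png

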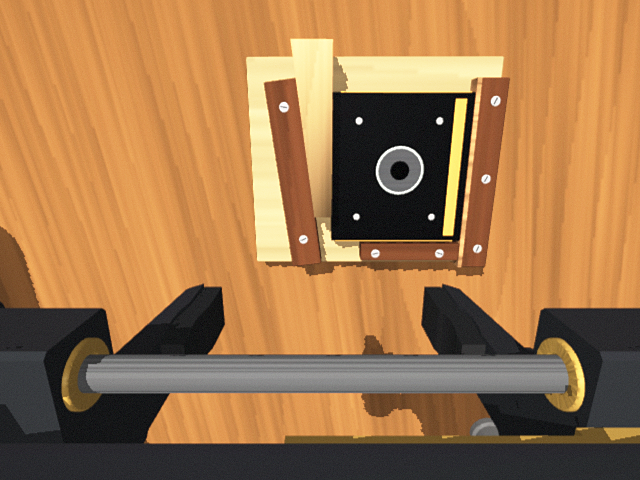

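The wedge is laid flat in the slot, with its thick end at (312,40). Its mid is about 2 mm short of the snug point, and the plate is home in x. Next, the wooden mallet: among (143,172) orange, (208,235) wood and (215,328) purple in the top view, only the wooden one fits.

Emit:
{"name": "drive_tool", "arguments": {
  "commands": [
    {"tx":-0.004,"ty":-0.025,"tz":0,"spin":0},
    {"tx":-0.006,"ty":-0.036,"tz":0,"spin":0},
    {"tx":-0.006,"ty":-0.036,"tz":0,"spin":0},
    {"tx":-0.006,"ty":-0.036,"tz":0,"spin":0},
    {"tx":-0.006,"ty":-0.036,"tz":0,"spin":0},
    {"tx":-0.006,"ty":-0.036,"tz":0,"spin":0},
    {"tx":-0.006,"ty":-0.036,"tz":0,"spin":0},
    {"tx":-0.006,"ty":-0.036,"tz":0,"spin":0},
    {"tx":-0.006,"ty":-0.036,"tz":0,"spin":0},
    {"tx":-0.008,"ty":-0.036,"tz":0,"spin":0}
  ]
}}

```text
time: 12.35
tool_pos: [0.4986, 0.3358, 0.241]
tcp_rot: [0.997, -0.072, -0.0, 0.0]
ft_force: [0.5, -0.9, 0.3]
grip_width: 0.0881
```

Emit:
{"name": "drive_tool", "arguments": {
  "commands": [
    {"tx":-0.004,"ty":-0.02,"tz":0,"spin":0},
    {"tx":0,"ty":0,"tz":0,"spin":-7.1},
    {"tx":0,"ty":0,"tz":0,"spin":-7.1},
    {"tx":0,"ty":0,"tz":0,"spin":-7.1},
    {"tx":0,"ty":0,"tz":0,"spin":-7.1},
    {"tx":0,"ty":0,"tz":0,"spin":-7.1},
    {"tx":0,"ty":0,"tz":0,"spin":-7.1},
    {"tx":0,"ty":0,"tz":0,"spin":-7.1},
    {"tx":0,"ty":0,"tz":0,"spin":-7.1},
    {"tx":0,"ty":0,"tz":0,"spin":-7.1}
  ]
}}

```text
time: 13.18
tool_pos: [0.4976, 0.3543, 0.2409]
tcp_rot: [0.883, 0.47, -0.001, -0.0]
ft_force: [0.7, -0.1, 0.1]
grip_width: 0.0879
```

Emit:
{"name": "drive_tool", "arguments": {
  "commands": [
    {"tx":0,"ty":0,"tz":0,"spin":-7.1},
    {"tx":0,"ty":0,"tz":0,"spin":0},
    {"tx":0,"ty":0,"tz":0,"spin":0}
  ]
}}

```text
time: 13.43
tool_pos: [0.498, 0.3539, 0.2411]
tcp_rot: [0.855, 0.519, -0.001, -0.0]
ft_force: [0.7, -0.0, -0.1]
grip_width: 0.0883
```

```bash
python3 look.py w5 .012 .028 .040
```

```text
13.48 [0.4982 0.3537 0.2412] heading 62.52 f [ 0.6 -0.1  0.2] 0.08855626431246184
0.012 [263, 28, 107, 209, 10259] [435.6 378.3] [ 99.5 185.9] 64.5 [0.0343 0.0451 0.0468]
0.012 [468, 156, 172, 130, 10175] [639.9 565.1] [183.7 100.3] 37.5 [0.0225 0.045  0.0468]
0.028 [263, 28, 107, 209, 10153] [435.6 378.3] [ 99.5 185.9] 64.5 [0.0345 0.0451 0.0469]
0.028 [474, 157, 166, 129, 9393] [639.8 565.1] [183.6 100.3] 37.5 [0.0341 0.0452 0.0468]
0.04 [479, 158, 112, 116, 6549] [595.6 531.1] [ 61.2 100.3] 36.6 [0.0439 0.0457 0.0469]
0.04 [263, 168, 107, 67, 6556] [487.2 353.8] [99.7 60.3] 65.2 [0.0443 0.0457 0.047 ]
```

View pics/w5.png

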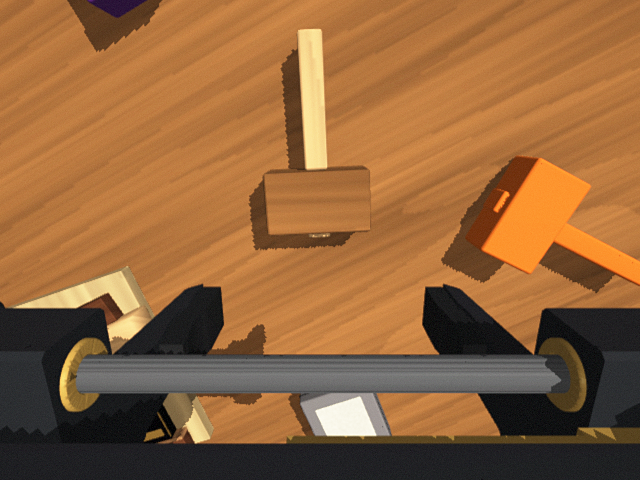

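The picture confirms the wooden mallet: head at (318,200), handle up to (311,30). The orange mallet is at (530,215) and a corner of the purple one at (115,5). I'll grip the handle.

Emit:
{"name": "drive_tool", "arguments": {
  "commands": [
    {"tx":0,"ty":0,"tz":0.01,"spin":-2.3},
    {"tx":-0.002,"ty":-0.03,"tz":0.02,"spin":0},
    {"tx":-0.0026,"ty":-0.037,"tz":0.03,"spin":0},
    {"tx":0,"ty":0,"tz":0.04,"spin":0},
    {"tx":0,"ty":0,"tz":0.04,"spin":0},
    {"tx":0,"ty":0,"tz":0.03,"spin":0},
    {"tx":0,"ty":0,"tz":0,"spin":0},
    {"tx":0,"ty":0,"tz":0,"spin":0}
  ]
}}

```text
time: 14.15
tool_pos: [0.4391, 0.3746, 0.0736]
tcp_rot: [0.844, 0.536, -0.002, 0.0]
ft_force: [0.5, 1.0, 0.8]
grip_width: 0.0883
```

```bash
python3 -c "
from h import *
print(deltas((.4356,.3781)))"
```

```text
heading 64.86 tx 0.0017 ty -0.0047 z 0.0736
```

Emit:
{"name": "drive_tool", "arguments": {
  "commands": [
    {"tx":0.0017,"ty":-0.0047,"tz":0.02,"spin":0},
    {"tx":0,"ty":0,"tz":0.03,"spin":0},
    {"tx":0,"ty":0,"tz":0.0175,"spin":0},
    {"tx":0,"ty":0,"tz":0,"spin":0},
    {"tx":0,"ty":0,"tz":0,"spin":0}
  ]
}}

```text
time: 14.57
tool_pos: [0.4385, 0.3798, 0.0097]
tcp_rot: [0.844, 0.536, 0.001, -0.0]
ft_force: [0.4, -0.2, 0.8]
grip_width: 0.0878
```

Emit:
{"name": "drive_tool", "arguments": {
  "commands": [
    {"tx":0,"ty":0,"tz":0,"spin":0},
    {"tx":0,"ty":0,"tz":0,"spin":0},
    {"tx":0,"ty":0,"tz":0,"spin":0},
    {"tx":0,"ty":0,"tz":0,"spin":0},
    {"tx":0,"ty":0,"tz":0,"spin":0},
    {"tx":0,"ty":0,"tz":0,"spin":0},
    {"tx":0,"ty":0,"tz":0,"spin":0},
    {"tx":0,"ty":0,"tz":0,"spin":0},
    {"tx":0,"ty":0,"tz":0,"spin":0},
    {"tx":0,"ty":0,"tz":0,"spin":0}
  ],
  "claw": 1.0,
  "grip_force": 60
}}

```text
time: 15.4
tool_pos: [0.4371, 0.3787, 0.0077]
tcp_rot: [0.844, 0.537, -0.0, 0.0]
ft_force: [-1.5, -2.5, 1.6]
grip_width: 0.0237
```

Emit:
{"name": "drive_tool", "arguments": {
  "commands": [
    {"tx":0,"ty":0,"tz":0,"spin":0},
    {"tx":0,"ty":0,"tz":0,"spin":0},
    {"tx":0,"ty":0,"tz":-0.01,"spin":0},
    {"tx":0,"ty":0,"tz":-0.02,"spin":0},
    {"tx":0,"ty":0,"tz":-0.03,"spin":0},
    {"tx":0,"ty":0,"tz":-0.03,"spin":0},
    {"tx":0,"ty":0,"tz":0,"spin":0},
    {"tx":0,"ty":0,"tz":0,"spin":0}
  ]
}}

```text
time: 16.07
tool_pos: [0.4388, 0.3802, 0.1002]
tcp_rot: [0.844, 0.537, 0.003, -0.0]
ft_force: [-0.5, -0.6, -3.8]
grip_width: 0.0213
```

```bash
python3 look.py w6 .05; python3 -c "
from h import *
o=bot.get_obs(); print(tob(o['tool_pos'][:2]),o['torque'],deltas(fromb(-57.5-57,170)))"
```

```text
16.12 [0.4373 0.379  0.0981] heading 64.92 f [ 0.9  0.  -4. ] 0.021405230363554063
[-176.75035739  344.10097039] [ 0.05561143 -0.01312224  0.00898914] heading 64.92 tx -0.1489 ty 0.1096 z 0.0981
```

Emit:
{"name": "drive_tool", "arguments": {
  "commands": [
    {"tx":0,"ty":0,"tz":0,"spin":-5.6},
    {"tx":0,"ty":0,"tz":0,"spin":-5.6},
    {"tx":0,"ty":0,"tz":0,"spin":-5.5},
    {"tx":-0.02,"ty":0.01,"tz":0,"spin":0},
    {"tx":-0.03,"ty":0.013,"tz":0,"spin":0},
    {"tx":-0.03,"ty":0.013,"tz":0,"spin":0},
    {"tx":-0.03,"ty":0.013,"tz":0.01,"spin":0},
    {"tx":-0.03,"ty":0.013,"tz":0.02,"spin":0},
    {"tx":0,"ty":0,"tz":0.02,"spin":0},
    {"tx":0,"ty":0,"tz":0,"spin":0}
  ]
}}

```text
time: 16.95
tool_pos: [0.4732, 0.2274, 0.0416]
tcp_rot: [0.758, 0.652, -0.006, -0.002]
ft_force: [-0.9, -0.2, -4.3]
grip_width: 0.0218
```

Emit:
{"name": "drive_tool", "arguments": {
  "commands": [
    {"tx":0,"ty":0,"tz":0,"spin":0},
    {"tx":0,"ty":0,"tz":0,"spin":0},
    {"tx":0,"ty":0,"tz":0,"spin":0}
  ]
}}

```text
time: 17.2
tool_pos: [0.4787, 0.2325, 0.0485]
tcp_rot: [0.756, 0.654, 0.001, 0.0]
ft_force: [1.2, -0.3, -3.2]
grip_width: 0.0213
```

Run:
```python
from h import *
p=optics.snapshot("top"); cv2.imwrite("pics/t7.png",cv2.resize(p["img"][130:300,170:400],None,fx=3,fy=3)); np.savez("t7.npz",**{k:p[k] for k in["img","depth","fx","fy","cx","cy","R","t"]})
o=bot.get_obs(); print(o["time"],tob(o["tool_pos"][:2]),deltas(fromb(-113.5,197)))
W=cloud(p);B=tob(W[...,:2]);h=o["tool_pos"][2]-.008+.046; print(h)
m=(abs(W[...,2]-h)<.006)&(B[...,0]>-95)&(B[...,0]<-15)&(B[...,1]>112)&(B[...,1]<270); P=B[m]; print(len(P)); 
if len(P): print(cv2.minAreaRect(P.astype(np.float32)))
```

```text
17.25 [-114.23502954  205.38234761] heading 81.71 tx -0.0084 ty 0.0007 z 0.0488
0.08682428581908005
39
((-49.68888473510742, 178.40768432617188), (35.01816940307617, 47.8647575378418), 7.754204273223877)
```

View pics/t7.png

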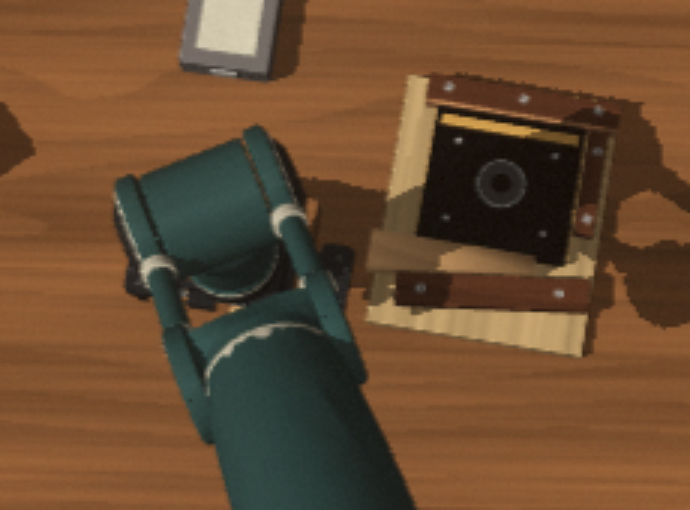

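Emit:
{"name": "drive_tool", "arguments": {
  "commands": [
    {"tx":0,"ty":0.0007,"tz":0.012,"spin":0},
    {"tx":0,"ty":0,"tz":0,"spin":0},
    {"tx":0,"ty":0,"tz":0,"spin":0}
  ]
}}

```text
time: 17.5
tool_pos: [0.4781, 0.2314, 0.0352]
tcp_rot: [0.757, 0.654, -0.001, -0.0]
ft_force: [0.5, -0.3, -2.7]
grip_width: 0.0213
```

Emit:
{"name": "drive_tool", "arguments": {
  "commands": [
    {"tx":-0.01,"ty":0,"tz":0,"spin":0},
    {"tx":-0.018,"ty":0,"tz":0,"spin":0},
    {"tx":-0.02,"ty":0,"tz":0,"spin":0},
    {"tx":-0.006,"ty":0,"tz":0,"spin":0},
    {"tx":0,"ty":0,"tz":0,"spin":0}
  ]
}}

```text
time: 17.92
tool_pos: [0.472, 0.179, 0.0369]
tcp_rot: [0.757, 0.653, 0.003, -0.001]
ft_force: [-0.9, 9.1, -5.4]
grip_width: 0.0216
```

Emit:
{"name": "drive_tool", "arguments": {
  "commands": [
    {"tx":0.02,"ty":0,"tz":0,"spin":0},
    {"tx":0.02,"ty":0,"tz":0,"spin":0},
    {"tx":0,"ty":0,"tz":0,"spin":0},
    {"tx":0,"ty":0,"tz":0,"spin":0}
  ]
}}

```text
time: 18.25
tool_pos: [0.4772, 0.2177, 0.0362]
tcp_rot: [0.756, 0.654, 0.0, 0.0]
ft_force: [0.3, 0.1, -3.2]
grip_width: 0.0213
```

```bash
python3 chk.py t8 top; python3 -c "
from h import *
o=bot.get_obs(); print(tob(o['tool_pos'][:2]),o['torque'],o['grip_width'])"
```

```text
wedge px 394 y [-47.32151509 101.38845293] z 0.05151275682379909
+x side fit (slope,at y=30) [ 7.63777653e-03 -4.09875565e+01] -x side [ -0.13607603 -65.8116482 ]
plate ((-18.344114303588867, -30.29700469970703), (31.932262420654297, 22.244285583496094), 8.466912269592285) [[-34.8, -41.3], [-4.0, -17.3]]
18.3 [0.47669217 0.21708292 0.03588788] [-0.77683624  0.43299638 -2.86567417]
[-114.13601519  189.64402636] [ 0.06961683  0.00317789 -0.05662618] 0.021041740585777548
```

Emit:
{"name": "drive_tool", "arguments": {
  "commands": [
    {"tx":-0.008,"ty":0,"tz":0,"spin":0},
    {"tx":-0.022,"ty":0,"tz":0,"spin":0},
    {"tx":-0.016,"ty":0,"tz":0,"spin":0},
    {"tx":0,"ty":0,"tz":0,"spin":0}
  ]
}}

```text
time: 18.63
tool_pos: [0.47, 0.1731, 0.0364]
tcp_rot: [0.758, 0.653, 0.003, -0.002]
ft_force: [-1.3, 15.9, -5.0]
grip_width: 0.0214
```

Emit:
{"name": "drive_tool", "arguments": {
  "commands": [
    {"tx":0.02,"ty":0,"tz":0,"spin":0},
    {"tx":0.026,"ty":0,"tz":0,"spin":0},
    {"tx":0,"ty":0,"tz":0,"spin":0},
    {"tx":0,"ty":0,"tz":0,"spin":0}
  ]
}}

```text
time: 18.97
tool_pos: [0.4768, 0.217, 0.0359]
tcp_rot: [0.757, 0.654, -0.0, 0.0]
ft_force: [0.1, -0.2, -3.6]
grip_width: 0.0213
```

```bash
python3 chk.py t9 top; python3 -c "
from h import *
o=bot.get_obs(); print(tob(o['tool_pos'][:2]),o['torque'],o['grip_width'])"
```

```text
wedge px 386 y [-52.57122257  96.27057984] z 0.051245601135102924
+x side fit (slope,at y=30) [-4.08024728e-03 -4.03786178e+01] -x side [ -0.13006364 -65.29768388]
plate ((45.007957458496094, 17.003520965576172), (38.73964309692383, 65.70240020751953), 14.930448532104492) [[24.8, -12.4], [70.0, 49.1]]
19.02 [0.47636948 0.21641865 0.03561663] [ 0.56234074 -0.40600561 -3.80455138]
[-114.35821074  188.93973808] [0.07152002 0.00159539 0.02853453] 0.021595119891166626
```

Emit:
{"name": "drive_tool", "arguments": {
  "commands": [
    {"tx":-0.008,"ty":0,"tz":0,"spin":0},
    {"tx":-0.026,"ty":0,"tz":0,"spin":0},
    {"tx":-0.018,"ty":0,"tz":0,"spin":0},
    {"tx":0,"ty":0,"tz":0,"spin":0}
  ]
}}

```text
time: 19.35
tool_pos: [0.4678, 0.1681, 0.0362]
tcp_rot: [0.758, 0.652, 0.002, -0.004]
ft_force: [-4.8, 25.1, -1.4]
grip_width: 0.0214
```

Emit:
{"name": "drive_tool", "arguments": {
  "commands": [
    {"tx":0.026,"ty":0,"tz":0,"spin":0},
    {"tx":0.026,"ty":0,"tz":0,"spin":0},
    {"tx":0,"ty":0,"tz":0,"spin":0},
    {"tx":0,"ty":0,"tz":0,"spin":0}
  ]
}}

```text
time: 19.68
tool_pos: [0.4767, 0.2168, 0.0358]
tcp_rot: [0.757, 0.654, -0.0, 0.0]
ft_force: [-0.1, -0.3, -3.4]
grip_width: 0.0214
```

```bash
python3 chk.py t10 top; python3 -c "
from h import *
o=bot.get_obs(); print(tob(o['tool_pos'][:2]),o['torque'],o['grip_width'])"
```

```text
wedge px 417 y [-55.69777519  93.49007809] z 0.051418293689002414
+x side fit (slope,at y=30) [-9.73326952e-03 -4.00541093e+01] -x side [ -0.13540004 -66.42973419]
plate ((-7.65925407409668, 12.356250762939453), (49.78608703613281, 48.448665618896484), 13.779983520507812) [[-33.6, -12.6], [11.6, 40.9]]
19.73 [0.47621987 0.21618754 0.03554202] [ 0.3132975  -0.53482927 -3.60393386]
[-114.47245019  188.68925741] [ 0.03434579 -0.02527098 -0.02126531] 0.021725788199914838
```

Emit:
{"name": "drive_tool", "arguments": {
  "commands": [
    {"tx":-0.008,"ty":0,"tz":0,"spin":0},
    {"tx":-0.026,"ty":0,"tz":0,"spin":0},
    {"tx":-0.019,"ty":0,"tz":0,"spin":0},
    {"tx":0.015,"ty":0,"tz":0,"spin":0},
    {"tx":0.035,"ty":0,"tz":0,"spin":0},
    {"tx":0.03,"ty":0,"tz":0,"spin":0},
    {"tx":0.03,"ty":0,"tz":0,"spin":0},
    {"tx":0,"ty":0,"tz":0,"spin":0},
    {"tx":0,"ty":0,"tz":0,"spin":0}
  ]
}}

```text
time: 20.48
tool_pos: [0.4852, 0.2734, 0.0358]
tcp_rot: [0.756, 0.654, -0.0, 0.0]
ft_force: [0.8, 0.3, -4.5]
grip_width: 0.0217
```

```bash
python3 chk.py t11 top; python3 -c "
from h import *
o=bot.get_obs(); print(tob(o['tool_pos'][:2]),o['torque'],o['grip_width'],deltas((.45,.36)))"
```

```text
wedge px 412 y [-55.56279014  93.32718743] z 0.05154510765127874
+x side fit (slope,at y=30) [-1.25815651e-02 -4.01056961e+01] -x side [ -0.1343069  -66.19987694]
plate ((27.095584869384766, 32.697235107421875), (28.839502334594727, 22.219839096069336), 9.164210319519043) [[14.0, 19.6], [41.0, 44.8]]
20.53 [0.48459367 0.27241655 0.03538386] [-0.2317936   0.15802849 -2.9285997 ]
[-114.40258236  245.53832444] [ 0.0088861   0.00598601 -0.02417469] 0.021643502854447657 heading 81.64 tx 0.0816 ty -0.0470 z 0.0354
```

Emit:
{"name": "drive_tool", "arguments": {
  "commands": [
    {"tx":0,"ty":0,"tz":-0.03,"spin":0},
    {"tx":0,"ty":0,"tz":-0.035,"spin":0},
    {"tx":0,"ty":0,"tz":-0.035,"spin":0},
    {"tx":0,"ty":0,"tz":-0.035,"spin":0},
    {"tx":-0.02,"ty":0.03,"tz":-0.025,"spin":0},
    {"tx":-0.02,"ty":0.03,"tz":-0.02,"spin":0},
    {"tx":-0.02,"ty":0.03,"tz":-0.02,"spin":0},
    {"tx":-0.02,"ty":0.03,"tz":0,"spin":0},
    {"tx":-0.02,"ty":0.03,"tz":0,"spin":0},
    {"tx":-0.01,"ty":0.02,"tz":0,"spin":0}
  ]
}}

```text
time: 21.37
tool_pos: [0.6372, 0.136, 0.2346]
tcp_rot: [0.758, 0.652, -0.001, 0.001]
ft_force: [0.3, 0.3, -2.2]
grip_width: 0.0214
```

Emit:
{"name": "drive_tool", "arguments": {
  "commands": [
    {"tx":0,"ty":0,"tz":0,"spin":0},
    {"tx":0,"ty":0,"tz":0,"spin":0},
    {"tx":0,"ty":0,"tz":0,"spin":0}
  ]
}}

```text
time: 21.62
tool_pos: [0.6346, 0.1401, 0.2335]
tcp_rot: [0.757, 0.653, -0.001, -0.001]
ft_force: [-0.2, -0.0, -2.9]
grip_width: 0.0217
```

```bash
python3 chk.py w12
```

```text
wedge px 5974 y [-56.59846099  92.63055739] z 0.05182163984127436
+x side fit (slope,at y=30) [ 2.34614527e-04 -3.84965261e+01] -x side [ -0.12433973 -65.54180388]
plate ((26.737918853759766, -3.052001953125), (139.3401641845703, 128.4847869873047), 89.71316528320312) [[-37.1, -70.7], [90.1, 65.2]]
21.67 [0.63448014 0.14082593 0.23371142] [ 0.66198368  0.11967927 -3.21985732]
```

View pics/w12.png

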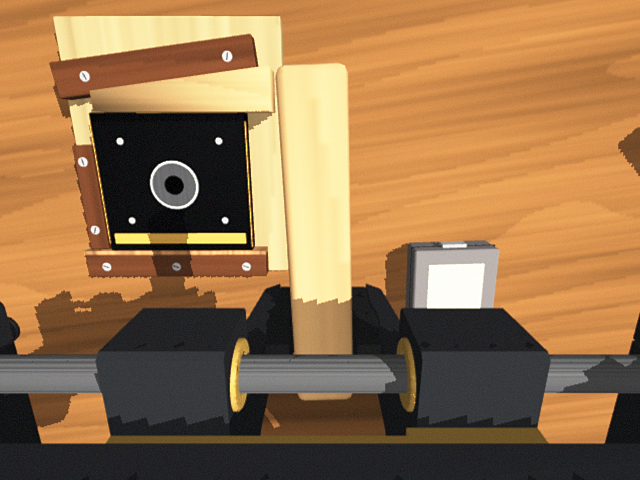

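The wedge sits flat, 12 mm past snug. The plate is pressed about 1.5 mm into the cork and is parallel to it, and the last blow moved nothing. Now I'll lay the mallet down.

Emit:
{"name": "drive_tool", "arguments": {
  "commands": [
    {"tx":0.015,"ty":-0.015,"tz":0,"spin":0},
    {"tx":0.025,"ty":-0.029,"tz":0,"spin":0},
    {"tx":0.025,"ty":-0.029,"tz":0,"spin":0},
    {"tx":0.025,"ty":-0.029,"tz":0,"spin":0},
    {"tx":0.025,"ty":-0.029,"tz":0,"spin":0},
    {"tx":0.025,"ty":-0.029,"tz":0,"spin":0},
    {"tx":0.025,"ty":-0.029,"tz":0,"spin":0},
    {"tx":0.025,"ty":-0.029,"tz":0,"spin":0},
    {"tx":0.008,"ty":-0.01,"tz":0,"spin":0},
    {"tx":0,"ty":0,"tz":0,"spin":0}
  ]
}}

```text
time: 22.5
tool_pos: [0.4354, 0.373, 0.2346]
tcp_rot: [0.755, 0.656, -0.0, -0.001]
ft_force: [0.4, -0.3, -3.3]
grip_width: 0.0217
```

Emit:
{"name": "drive_tool", "arguments": {
  "commands": [
    {"tx":0,"ty":0,"tz":0.03,"spin":0},
    {"tx":0,"ty":0,"tz":0.035,"spin":0},
    {"tx":0,"ty":0,"tz":0.035,"spin":0},
    {"tx":0,"ty":0,"tz":0.035,"spin":0},
    {"tx":0,"ty":0,"tz":0.035,"spin":0},
    {"tx":0,"ty":0,"tz":0.02,"spin":0},
    {"tx":0,"ty":0,"tz":0,"spin":0},
    {"tx":0,"ty":0,"tz":0,"spin":0},
    {"tx":0,"ty":0,"tz":0,"spin":0}
  ]
}}

```text
time: 23.25
tool_pos: [0.4406, 0.3711, 0.0463]
tcp_rot: [0.757, 0.654, 0.001, 0.0]
ft_force: [0.2, -0.3, -2.8]
grip_width: 0.0216
```

Emit:
{"name": "drive_tool", "arguments": {
  "commands": [
    {"tx":0,"ty":0,"tz":0.015,"spin":0},
    {"tx":0,"ty":0,"tz":0.012,"spin":0},
    {"tx":0,"ty":0,"tz":0.006,"spin":0},
    {"tx":0,"ty":0,"tz":0,"spin":0},
    {"tx":0,"ty":0,"tz":0,"spin":0}
  ]
}}

```text
time: 23.67
tool_pos: [0.4393, 0.3705, 0.0118]
tcp_rot: [0.757, 0.654, -0.0, 0.0]
ft_force: [-0.3, 0.4, -3.3]
grip_width: 0.0218
```

Emit:
{"name": "drive_tool", "arguments": {
  "commands": [
    {"tx":0,"ty":0,"tz":0.002,"spin":0},
    {"tx":0,"ty":0,"tz":0.002,"spin":0},
    {"tx":0,"ty":0,"tz":0,"spin":0},
    {"tx":0,"ty":0,"tz":0,"spin":0}
  ]
}}

```text
time: 24.0
tool_pos: [0.4397, 0.3708, 0.0079]
tcp_rot: [0.757, 0.654, 0.0, 0.0]
ft_force: [-0.3, 0.5, -2.6]
grip_width: 0.0213
```

Emit:
{"name": "drive_tool", "arguments": {
  "commands": [
    {"tx":0,"ty":0,"tz":0.001,"spin":0},
    {"tx":0,"ty":0,"tz":0,"spin":0},
    {"tx":0,"ty":0,"tz":0,"spin":0}
  ]
}}

```text
time: 24.25
tool_pos: [0.4395, 0.3709, 0.0074]
tcp_rot: [0.757, 0.654, 0.0, -0.0]
ft_force: [-2.7, -0.1, 4.7]
grip_width: 0.0216
```

Emit:
{"name": "drive_tool", "arguments": {
  "commands": [
    {"tx":0,"ty":0,"tz":0,"spin":0},
    {"tx":0,"ty":0,"tz":0,"spin":0},
    {"tx":0,"ty":0,"tz":0,"spin":0},
    {"tx":0,"ty":0,"tz":0,"spin":0},
    {"tx":0,"ty":0,"tz":0,"spin":0},
    {"tx":0,"ty":0,"tz":-0.01,"spin":0},
    {"tx":0,"ty":0,"tz":-0.03,"spin":0},
    {"tx":0,"ty":0,"tz":-0.04,"spin":0},
    {"tx":0,"ty":0,"tz":-0.04,"spin":0},
    {"tx":0,"ty":0,"tz":-0.04,"spin":0}
  ],
  "claw": -0.4
}}

```text
time: 25.08
tool_pos: [0.4389, 0.3702, 0.1687]
tcp_rot: [0.757, 0.654, -0.0, -0.0]
ft_force: [0.4, 0.7, -0.4]
grip_width: 0.0615
```

Emit:
{"name": "drive_tool", "arguments": {
  "commands": [
    {"tx":0,"ty":0.02,"tz":-0.03,"spin":0},
    {"tx":-0.03,"ty":0.025,"tz":-0.03,"spin":0},
    {"tx":-0.03,"ty":0.025,"tz":-0.03,"spin":0},
    {"tx":-0.03,"ty":0.025,"tz":0,"spin":0},
    {"tx":-0.03,"ty":0.025,"tz":0,"spin":0},
    {"tx":0,"ty":0.02,"tz":0,"spin":0},
    {"tx":0,"ty":0,"tz":0,"spin":0},
    {"tx":0,"ty":0,"tz":0,"spin":0},
    {"tx":0,"ty":0,"tz":0,"spin":0}
  ]
}}

```text
time: 25.83
tool_pos: [0.5533, 0.242, 0.2474]
tcp_rot: [0.757, 0.654, -0.0, -0.0]
ft_force: [-1.0, 1.3, 0.1]
grip_width: 0.0616
```

```bash
python3 chk.py w13;  python3 look.py w14 .012 .04
```

```text
wedge px 4396 y [-56.88907739  92.84703002] z 0.05180092306447048
+x side fit (slope,at y=30) [-1.11730875e-03 -3.85656882e+01] -x side [ -0.12517465 -65.74237846]
plate ((5.597789764404297, -2.7902145385742188), (79.48369598388672, 139.31304931640625), 0.043513424694538116) [[-32.9, -70.8], [44.7, 65.0]]
25.88 [0.55304214 0.24238724 0.2472756 ] [0.16459382 0.37903642 0.72386459]
25.93 [0.5529 0.2425 0.2472] heading 81.71 f [-0.4 -0.  -0.3] 0.06180605466899492
0.012 [385, 0, 119, 172, 10890] [457.1 369.2] [ 99.7 151.3] 83.4 [0.0265 0.0452 0.0469]
0.012 [0, 129, 211, 161, 31255] [529.5  17.3] [201.7 171.9] 81.7 [0.0169 0.0334 0.0521]
0.012 [544, 153, 96, 121, 7085] [620.2 522.9] [139.2  89.6] 11.1 [0.0163 0.0448 0.0467]
0.04 [390, 96, 114, 72, 7440] [496.7 364.8] [99.6 60.2] 83.7 [0.0442 0.0457 0.0471]
0.04 [561, 160, 79, 106, 4464] [599.  526.7] [61.1 90.3] 36.6 [0.0428 0.0456 0.0469]
0.04 [21, 179, 166, 38, 4550] [509.2  38.4] [151.8  34.7] 81.7 [0.0489 0.0518 0.053 ]
```

View pics/w14.png

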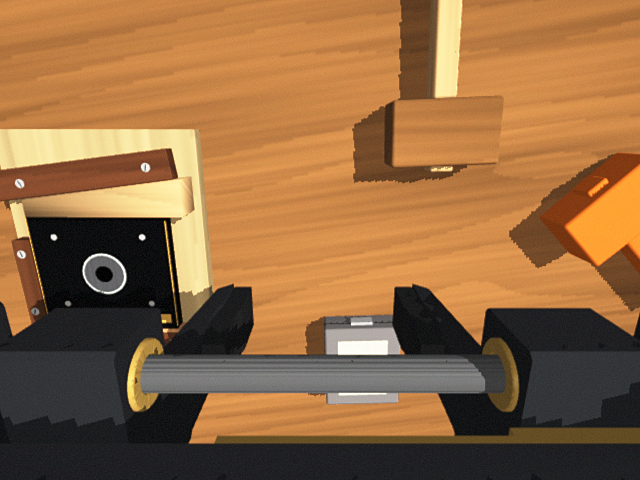

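The picture shows the mallet flat on the desk at (444,130), off the board. The wedge is still seated (mid y ≈ 18 mm), and the slide box at (362,358), objective and eyepiece were not touched. I'm handing in.

```bash
python3 -c "
from h import *
print(workorder.hand_in())"
```

```text
the job is handed in; nothing more can be done
None
```

The plate is locked on the board. The wedge lies flat in the slot, thin end first, and I tapped it home with four separate mallet blows. The job was handed in at about 26 s of the allowed 72 s.

- **Wedge:** it ended about 12 mm past the snug point, inside the 5 to 16 mm locking range. The first three blows drove it roughly 5, 5 and 3 mm, and the fourth moved it no further. It was in the same place after I let go of the mallet.
- **Plate:** it is pressed about 1.5 mm into the cork, which is roughly 30 N. It is parallel to the cork face within about 0.3°.
- **Stop bar:** the plate may still sit 1 to 2 mm short of it; pressing it there was not part of the task.
- **Mallet:** the wooden one (not the orange or purple look-alikes) lies flat on the desk, well clear of the board.
- **Bystanders:** I did not touch the slide box, objective or eyepiece. I did not measure their positions again at the end; the last picture shows the slide box, but the objective and eyepiece are out of view.
- **Failed checks:** the plate measurement from the top camera failed while the mallet was in use, and the final one from the wrist camera was partly hidden by the gripper. The plate figures above come from an unobstructed wrist-camera view after the last blow.
- **Forces:** I read them only at the end of each move. The highest was 25 N, so the peak during a blow is not known.

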